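# Set a slotted mode switch with a flat screwdriver

### The arm

A 6-joint arm with a two-finger parallel gripper is mounted at the origin on the work surface; the furniture and walls round the work are solid. World frame = base frame: x ahead of the robot, y to its left, z up, the work surface at z = 0. Lengths are in m, angles in degrees, forces in N, time in s.
With the tool pointing down it reaches from about 0.35 to 0.95 m from the base axis. Payload 17.4 kg.
Tool frame: the origin (TCP) lies midway between the tips of the shut fingers; the grasp point (between the pads) lies 19 mm behind it (bot.grip_depth is the distance from the TCP to the grasp point, in m); z points along the fingers, y is the line along which they close (so a half turn about z gives the same grasp; the last joint's range is limited). The gripper opens to 93 mm and grips with 3 to 60 N. Pads are 15 mm wide; open, the fingers measure 128 mm over their backs; the gripper's body (75 mm by 188 mm) begins 65 mm behind the grasp point.
Start: joints at [74.897, 6.646, 82.598, -0, 90.757, -2.166], TCP at [0.151, 0.658, 0.219] pointing down, gripper open.
Joint ranges: [-162.19, 162.19], [-47.58, 125.68], [4.15, 143.07], [-65.23, 245.23], [0.69, 171.88], [-170.13, 170.13]. Speed limits (degrees/s): [108.29, 108.29, 127.2, 180, 180, 180].

### API

Orientations are given as [roll, pitch, yaw] about the fixed x, y, z axes, in that order (R = Rz(yaw) Ry(pitch) Rx(roll)).
In Python, from station import bot, grab_frame, workorder gives the robot as it stands. The module is installed in compiled form; this text tells all that it offers.
- The arm moves only by the tool apply_moves, never from a script. Its argument "deltas" is a list of rows, each a list of 5 numbers: the closure, from 0 (fully open) to 1 (shut), then the shift along the tool's x, y, z in m, then the turn about the tool's z in degrees. In form: [[hand, tx, ty, tz, roll], ...]. A call has 1 to 20 rows; each row shifts and turns the commanded pose from where the row before left it, along the tool's axes as they then stand; what a row does not reach is not made up. A row lasts 1/8 s, in which the tool goes at most 62.5 mm and 10.7 degrees, less where a joint would pass 70% of its speed; a pose out of reach is approached as far as the arm can. A call with a gripper value outside its range is refused whole. The fingers move at their own pace and stop on an object; "force" is the grip in N (left out, the last holds). Time passes only in rows, so rows that do not move let the fingers close. It gives the time, the measured TCP pose, the force, the opening and the grip force at its end, in the units of the state.
- bot.get_state(): the state, without advancing time (a new reading comes with each control period).
- grab_frame(name): name is "scene" or "top" or "wrist"; returns a dict with "image" (480x640x3 uint8, red, green, blue), "depth" (480x640 float32, m along the optical axis (not along the pixel's ray), 0 where there is no reading), "fx", "fy", "cx", "cy" (pixels), "cam_to_world" (4x4, takes a point from camera to world coordinates); the wrist camera has in their place "hand_eye" (4x4, takes a point from camera to tool coordinates, whose origin is the TCP and whose axes are the flange's). Camera axes: x right, y down, z forward; pixel columns grow to the right and rows downward; lengths in m; the calibration is good to about 2 mm. A picture is of the moment at which its call begins: read the wrist's pose just before it.
- workorder.hand_in(): hands the job in; it is judged then, once.
The state is a dict: "time": time; "q": joint angles; "joint_vel": joint speeds; "joint_torque": joint torques, N m; "ee_pos": TCP position; "ee_rot": TCP orientation; "force": force on the tool from outside, world axes, zero at the start; "moment": the same for the moment, N m; "gripper_width": finger opening in m; "finger_force": force on a finger pad.
Only numpy, scipy, OpenCV 4.12 (cv2) and the standard library are available. Lean on these libraries where they do the work, as an engineer would, in place of code of your own. Each camera call takes 0.05 s, during which the arm holds its last target. There are 200 camera calls.

### The job

Take the red-handled flat screwdriver from its stand, put its blade in the slotted switch on the blue box and turn the switch a quarter turn clockwise (seen from above), so that the slot lines up with the green marks. Then put the screwdriver back upright in its stand and let go. Leave the switch on the yellow box as it is.

Things in the scene. Friction and masses are not known exactly. Their poses are not given: they have to be found in the camera images.
- driver_handle (a point): Centre of the red handle (34 mm along x, 16 mm thick along y = the grasp, 60 mm tall) of a flat screwdriver, 0.12 kg, standing blade down; z points up. Under the handle a round black guard, 56 mm across, 5 mm thick, its underside 35 mm below this point; then a 12 mm shank and a steel blade 20 mm wide along x, 3 mm thick, 24 mm long, its tip 87 mm below this point on the same axis.
- stand_mouth (a point): Centre of the mouth, 62 mm above the bench, of the screwdriver's stand: a dark upright tube fixed to the bench, 62 mm outside, with a round 36 mm bore right through, on a rubber foot 84 mm across. Shank and blade hang in the bore at any yaw; the guard rests on the rim, with the handle's centre 35 mm above this point.
- blue_slot (a point): Centre of the slot's floor, 49 mm above the bench, in the off-white round switch (35 mm across) on the blue box (fixed, 100x100x45 mm); x along the slot, turns with it; z up. Slot 6.5 mm wide, 12 mm deep, bevelled to 14.5 mm at the top, right across the switch; a fixed grey collar (37 inside, 52 outside), flush with its top, closes the ends. The blade has 10 degrees of play either way.
- blue_switch (a joint): Angle of the blue box's switch (rad): 0 when the slot is in line with the two black marks on the box, grows clockwise seen from above, stop at 1.571 in line with the two green marks. Starts at 0 to 0.15, turns stiffly (0.06 N m) and stays where it is left.
- yellow_switch (a joint): Angle of the like switch on the yellow box, of the same make and size; not to be turned. It starts at 0 to 0.15.
Things that resemble listed ones, but are neither listed nor needed, are in the scene too. What is meant by the part that bears driver_handle is not turquoise, and is the larger of those in its own colour.

How it is judged:
By the outcome, as a careful person would: the job done as asked, in the order asked, and still so for the second after the job is handed in, with the robot touching nothing.
It also fails if it takes over 45 s, if anything falls off the work surface, if the arm or the gripper's body presses on something with over 40 N, if the wrist force passes 120 N, or if a joint passes its speed limit or range.

## Working session

There is one attempt and no reset: what is moved stays moved. The work goes in short steps, Python scripts to look and compute and a tool call to move; the robot and the scene stay as the last step left them, time stands still between calls to the robot, and variables do not carry over. Pictures are saved under pics/ and viewed, at most 10 in all, crops included, and the job is handed in when it is done.

Besides the shell and the picture viewer there is one more tool, called after "Emit:" as a command line: name --pt "numbers of a row" for each row, then --argument value for the rest. apply_moves: Moves the arm, as the interface text tells. Its arguments: {"type":"object","properties":{"deltas":{"type":"array","items":{"type":"array","items":{"type":"number"}}},"force":{"type":"number"}},"required":["deltas"]}

```bash
mkdir -p pics
cat > h.py <<'E'
import numpy as np, cv2
from station import bot, grab_frame, workorder
from scipy.spatial.transform import Rotation as R
def T():
    s=bot.get_state(); M=np.eye(4); M[:3,:3]=R.from_euler('xyz',s['ee_rot'],degrees=True).as_matrix(); M[:3,3]=s['ee_pos']; return M
def grab(n):
    t=T(); f=grab_frame(n); f['M']=t@f['hand_eye'] if n=='wrist' else f['cam_to_world']; return f
def save(f,p): 
    cv2.imwrite(p,f['image'][:,:,::-1]); np.savez(p[:-4]+'.npz',**f)
def load(p): return dict(np.load(p[:-4]+'.npz'))
def world(f,u,v,z=None):
    d=np.array([(u-f['cx'])/f['fx'],(v-f['cy'])/f['fy'],1.]); M=f['M']
    if z is None: k=float(f['depth'][int(round(v)),int(round(u))])
    else: k=(z-M[2,3])/(M[:3,:3]@d)[2]
    return M[:3,:3]@(d*k)+M[:3,3]
E
python3 - <<'E'
from h import *
for n in('scene','top'): save(grab(n),f'pics/{n}.png')
print(bot.get_state())
E
```

```text
{'time': 0.1, 'q': array([ 7.48992569e+01,  6.67100430e+00,  8.26310191e+01,  1.32258304e-03,
        9.07570045e+01, -2.16743395e+00]), 'joint_vel': array([ 0.11270502, -0.09449323, -0.05692616,  0.06174742,  0.02290185,
       -0.0060691 ]), 'joint_torque': array([-2.46314421e-04, -7.22895813e+01, -6.23869586e+01,  7.79846124e-02,
        2.27044488e-02, -2.96494068e-05]), 'ee_pos': array([0.15104995, 0.6576962 , 0.21799313]), 'ee_rot': array([-1.79941064e+02, -3.55396596e-03,  1.67066706e+02]), 'force': array([-0.45134651, -0.03732732, -0.58407679]), 'moment': array([0.00820718, 0.0167866 , 0.01668819]), 'finger_force': 0.0, 'gripper_width': 0.09280109335252981}
```

View pics/top.png

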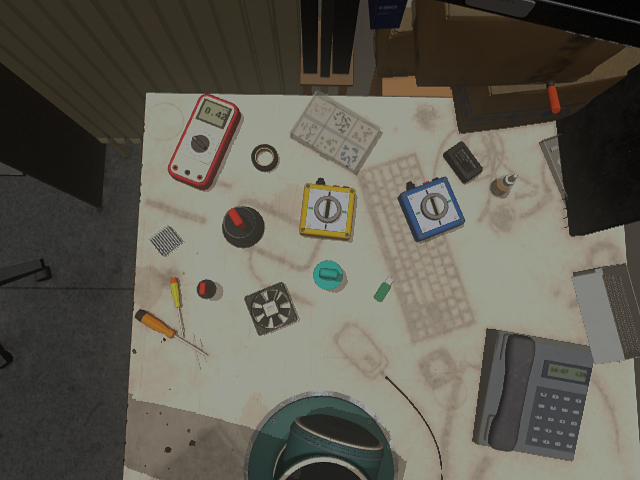

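View pics/scene.png

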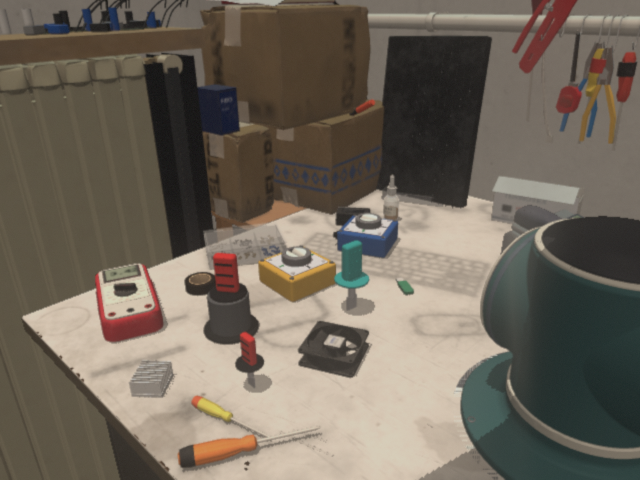

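The top view shows the large red handle in its stand near (237,218), the blue switch near (434,206) and the yellow switch near (327,209). The smaller red driver at (207,289) and the turquoise one at (329,275) are the decoys. I'll enlarge the driver and the blue box.

Run:
```python
from h import *
f=load('pics/top.png')
I=f['image'][:,:,::-1]
a=cv2.resize(I[180:255,205:280],(400,400),interpolation=cv2.INTER_CUBIC);b=cv2.resize(I[168:243,396:471],(400,400),interpolation=cv2.INTER_CUBIC)
cv2.imwrite('pics/m1.png',np.hstack([a,b]))
hsv=cv2.cvtColor(f['image'],cv2.COLOR_RGB2HSV)
D=f['depth']
P=lambda m:np.array([world(f,u,v) for v,u in zip(*np.nonzero(m)) if D[v,u]>0])
m=np.zeros(D.shape,bool);m[195:250,215:270]=1
red=((hsv[...,0]<8)|(hsv[...,0]>172))&(hsv[...,1]>150)&(hsv[...,2]>60)&m
p=P(red);print('red',len(p),p.min(0),p.max(0));t=p[p[:,2]>.117];print('redtop',len(t),t.mean(0), cv2.minAreaRect((t[:,:2]*1000).astype(np.float32)))
q=P(m);g=q[(q[:,2]>.06)&(q[:,2]<.075)];print('guard',len(g),g.min(0),g.max(0))
print(cv2.minEnclosingCircle((g[:,:2]*1000).astype(np.float32)))
for u,v in((434,206),(327,209),(425,206),(237,218)):print(u,v,world(f,u,v),world(f,u,v,.061))
m=np.zeros(D.shape,bool);m[175:238,400:465]=1
q=P(m);g=q[(q[:,2]>.057)&(q[:,2]<.066)];print('collar',len(g),g.mean(0),cv2.minEnclosingCircle((g[:,:2]*1000).astype(np.float32)))
print(f['M'][:3])
```

```text
red 147 [0.44557128 0.14318807 0.12023142] [0.47577515 0.16853795 0.13071531]
redtop 147 [0.46006312 0.15597918 0.1259404 ] ((460.52398681640625, 156.38108825683594), (32.30329513549805, 14.617703437805176), 34.5752067565918)
guard 566 [0.43072984 0.1268117  0.06000613] [0.4901757  0.18738563 0.07337643]
((460.84283447265625, 157.2522430419922), 30.48740577697754)
434 206 [ 0.49872096 -0.21481885  0.05084543] [ 0.49672951 -0.21251481  0.061     ]
327 209 [ 0.49074416 -0.0087601   0.04811745] [ 0.48832456 -0.00843151  0.061     ]
425 206 [ 0.49657071 -0.19535124  0.06068599] [ 0.4965092  -0.19528533  0.061     ]
237 218 [0.45753295 0.15180891 0.12838229] [0.46889688 0.16138158 0.061     ]
collar 462 [ 0.49713186 -0.21336231  0.06088062] ((497.33355712890625, -213.22219848632812), 25.88032341003418)
[[ 0.00913886 -0.98927913  0.14575079  0.29799271]
 [-0.99978028 -0.01178941 -0.01733208  0.01741658]
 [ 0.01886458 -0.14556037 -0.9891695   1.07437444]]
```

View pics/m1.png

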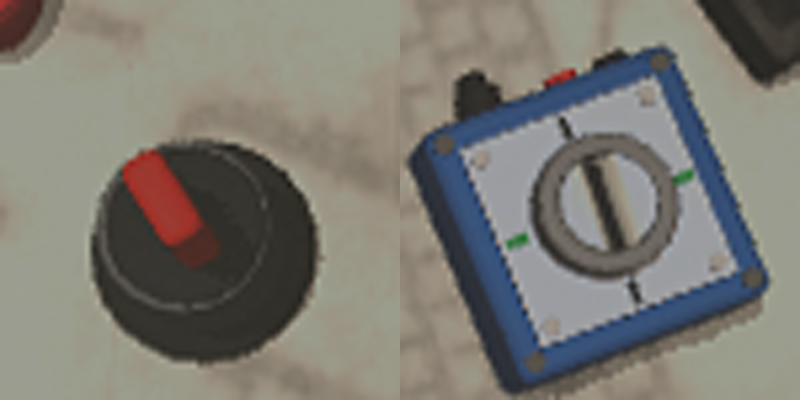

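Measurements check out: red top is 32×15 mm with its centre at (0.4605, 0.156), and the guard and stand are centred at about (0.4605, 0.157). The collar is centred at (0.497, −0.213) at z 0.061, with outer radius 26 mm. The handle axis is at about 35°, the black marks at about 23° and the slot at about 15°. Next I move above the handle.

Emit:
apply_moves --pt "0 -0.0295 -0.03 -0.003 0" --pt "0 -0.0295 -0.03 -0.003 0" --pt "0 -0.0295 -0.03 -0.003 0" --pt "0 -0.0295 -0.03 -0.003 0" --pt "0 -0.0295 -0.03 -0.003 0" --pt "0 -0.0295 -0.03 -0.003 0" --pt "0 -0.0295 -0.03 -0.003 0" --pt "0 -0.0295 -0.03 -0.003 0" --pt "0 -0.0295 -0.03 -0.003 0" --pt "0 -0.0295 -0.03 -0.003 0" --pt "0 -0.0295 -0.03 -0.003 0" --pt "0 -0.0295 -0.03 -0.003 0" --pt "0 -0.0295 -0.03 -0.003 0" --pt "0 -0.0295 -0.03 -0.003 0" --pt "0 0 0 0 -9.5" --pt "0 0 0 0 -9.5" --pt "0 0 0 0 -9.5" --pt "0 0 0 0 -9.5" --pt "0 0 0 0 -9.5" --pt "0 0 0 0 0" --force 30

```text
time: 2.6
ee_pos: [0.4595, 0.156, 0.2604]
ee_rot: [180.0, -0.0, -145.5]
force: [0.5, -0.1, -0.1]
gripper_width: 0.0932
finger_force: 0.0
```

Run:
```python
from h import *
s=bot.get_state();print(s['ee_pos'],s['ee_rot'],s['q'])
f=grab('wrist');save(f,'pics/w1.png')
hsv=cv2.cvtColor(f['image'],cv2.COLOR_RGB2HSV);D=f['depth']
red=((hsv[...,0]<8)|(hsv[...,0]>172))&(hsv[...,1]>150)&(hsv[...,2]>60)&(D>0)
p=np.array([world(f,u,v) for v,u in zip(*np.nonzero(red))])
t=p[(p[:,2]>.124)&(p[:,2]<.13)];print(len(t),t.mean(0),cv2.minAreaRect((t[:,:2]*1000).astype(np.float32)))
```

```text
[0.4595326  0.15602743 0.26042039] [ 1.79992250e+02 -1.90051390e-02 -1.45490223e+02] [ 1.57413963e+01 -1.78301440e+01  1.01493713e+02  1.23056746e-03
  9.63569188e+01 -1.08768243e+02]
497 [0.45857901 0.15862283 0.12645843] ((459.0508728027344, 158.4759521484375), (31.094444274902344, 14.848932266235352), 35.001800537109375)
```

View pics/w1.png

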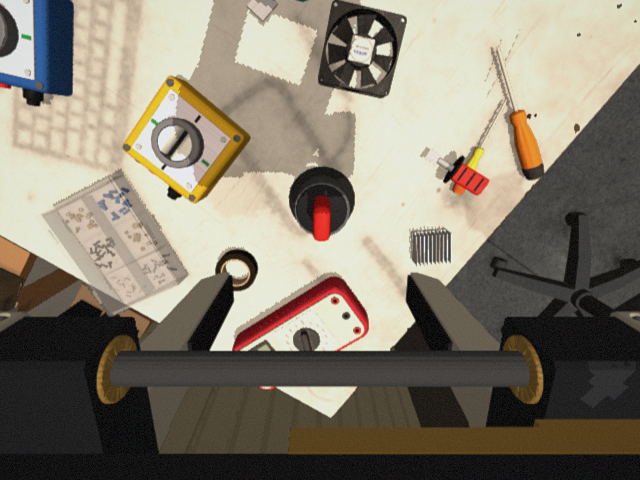

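The wrist view shows the red handle at (321,217), in line with the tool and clear on both sides. I descend and grip.

Emit:
apply_moves --pt "0 -0.001 0.001 0.04 0" --pt "0 0 0 0.04 0" --pt "0 0 0 0.04 0" --pt "0 0 0 0.04 0" --pt "0 0 0 0.02 0" --pt "0 0 0 0 0" --pt "1 0 0 0 0" --pt "1 0 0 0 0" --pt "1 0 0 0 0" --pt "1 0 0 0 0" --pt "1 0 0 0 0" --pt "1 0 0 0 0" --pt "1 0 0 0 0" --pt "1 0 0 0 0" --force 45

```text
time: 4.4
ee_pos: [0.4599, 0.1574, 0.0806]
ee_rot: [180.0, -0.0, -145.4]
force: [-2.0, 1.3, 1.0]
gripper_width: 0.0175
finger_force: 1.0
```

Emit:
apply_moves --pt "1 0 0 0 0" --pt "1 0 0 0 0" --pt "1 0 0 -0.01 0" --pt "1 0 0 -0.02 0" --pt "1 0 0 -0.02 0" --pt "1 0 0 -0.02 0" --pt "1 0 0 -0.02 0" --pt "1 0 0 -0.02 0" --pt "1 0 0 0 0"

```text
time: 5.52
ee_pos: [0.4604, 0.1576, 0.1924]
ee_rot: [-180.0, 0.1, -145.4]
force: [-0.3, -0.6, -1.4]
gripper_width: 0.0159
finger_force: 45.0
```

Emit:
apply_moves --pt "1 0.0184 -0.031 0 0" --pt "1 0.0184 -0.031 0 0" --pt "1 0.0184 -0.031 0 0" --pt "1 0.0184 -0.031 0 0" --pt "1 0.0184 -0.031 0 0" --pt "1 0.0184 -0.031 0 0" --pt "1 0.0184 -0.031 0 0" --pt "1 0.0184 -0.031 0 0" --pt "1 0 0 0 9.6" --pt "1 0 0 0 9.6" --pt "1 0 0 0 0" --pt "1 0 0 0 0"

```text
time: 7.02
ee_pos: [0.4792, -0.1302, 0.1902]
ee_rot: [180.0, -0.0, -164.4]
force: [0.3, 0.2, -0.7]
gripper_width: 0.0162
finger_force: 45.0
```

Run:
```python
from h import *
s=bot.get_state();print(s['ee_pos'],s['ee_rot'],s['q'])
f=grab('wrist');save(f,'pics/w2.png')
t=grab('top');save(t,'pics/t2.png')
```

```text
[ 0.47923572 -0.13015576  0.19022725] [ 1.79979818e+02 -2.98240661e-02 -1.64404708e+02] [-1.81380115e+01 -1.55563575e+01  1.06154923e+02  2.22091257e-04
  8.94374446e+01 -1.23733301e+02]
```

View pics/w2.png

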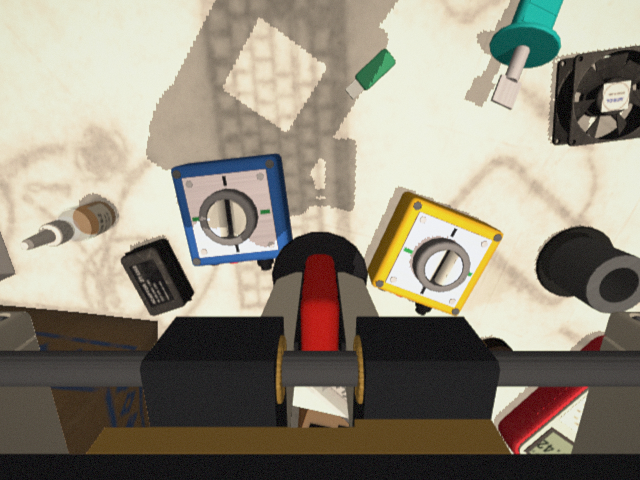

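The wrist view shows the blue switch at (228,217) and the handle square in the fingers. The blade is hidden under the guard. I'll crop in on the switch.

Run:
```python
from h import *
f=load('pics/w2.png')
cv2.imwrite('pics/m2.png',cv2.resize(f['image'][157:277,168:288,::-1],(600,600),interpolation=cv2.INTER_CUBIC))
D=f['depth'];p=np.array([world(f,u,v) for v in range(170,265) for u in range(180,280) if D[v,u]>0])
g=p[(p[:,2]>.058)&(p[:,2]<.065)];print(len(g),g.mean(0),cv2.minEnclosingCircle((g[:,:2]*1000).astype(np.float32)))
```

```text
2039 [ 0.49575453 -0.21087005  0.06087994] ((496.5456848144531, -211.03497314453125), 25.815032958984375)
```

View pics/m2.png

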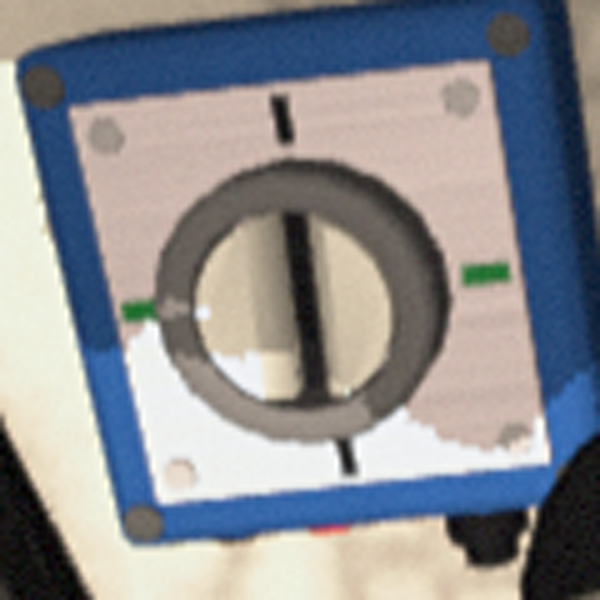

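The crop shows the slot floor running from (293,212) to (316,395), the black marks at (282,118) and (346,457), and the green marks at (140,311) and (487,273).

Run:
```python
from h import *
f=load('pics/w2.png')
w=lambda u,v,z:world(f,168+(u+.5)/5-.5,157+(v+.5)/5-.5,z)
for n,a,b,z in(('slot floor',(293,212),(316,395),.049),('disc top',(195,305),(392,305),.061),('disc top',(293,208),(293,402),.061),('black',(282,118),(346,457),.046),('green',(487,273),(140,311),.046)):
    A,B=w(*a,z),w(*b,z);d=A-B;print(n,((A+B)/2).round(4),np.linalg.norm(d[:2]).round(4),np.degrees(np.arctan2(d[1],d[0])).round(1)%180)
t=load('pics/t2.png');hsv=cv2.cvtColor(t['image'],cv2.COLOR_RGB2HSV)
```

```text
slot floor [ 0.4985 -0.2119  0.049 ] 0.0352 18.19999999999999
disc top [ 0.4952 -0.2115  0.061 ] 0.0353 105.7
disc top [ 0.4956 -0.2115  0.061 ] 0.036 11.099999999999994
black [ 0.4966 -0.2111  0.046 ] 0.0658 21.80000000000001
green [ 0.4966 -0.2115  0.046 ] 0.0662 112.0
```

Emit:
apply_moves --pt "1 0.001 -0.02 0 -1.5" --pt "1 0.001 -0.022 0 0" --pt "1 0.001 -0.022 0 0" --pt "1 0.002 -0.0203 0.01 0" --pt "1 0 0 0.02 0" --pt "1 0 0 0.02 0" --pt "1 0 0 0 0" --pt "1 0 0 0 0"

```text
time: 8.12
ee_pos: [0.4986, -0.2122, 0.141]
ee_rot: [-180.0, 0.0, -163.1]
force: [0.1, 0.8, -1.3]
gripper_width: 0.0163
finger_force: 45.0
```

Run:
```python
from h import *
s=bot.get_state();print(s['ee_pos'],s['ee_rot'],s['q'])
I=grab('wrist')['image'][:,:,::-1][120:400,160:480];S=grab('scene')['image'][:,:,::-1][180:270,320:430]
cv2.imwrite('pics/m3.png',np.hstack([cv2.resize(I,(400,350)),cv2.resize(S,(400,350),interpolation=cv2.INTER_CUBIC)]))
```

```text
[ 0.49861994 -0.21221246  0.14099181] [-1.79987330e+02  1.53590896e-02 -1.63107985e+02] [-2.57523333e+01 -8.30353605e+00  1.04618199e+02  1.09167612e-03
  8.36654554e+01 -1.32644467e+02]
```

View pics/m3.png

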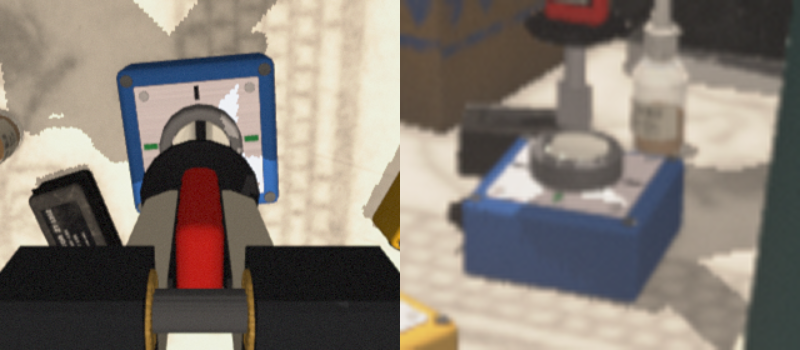

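The slot (200,130 in the left half) is in line with the handle, and the blade hangs above the switch. I lower it in small steps.

Emit:
apply_moves --pt "1 0.0017 0 0.004 0" --pt "1 0 0 0.003 0" --pt "1 0 0 0.003 0" --pt "1 0 0 0.003 0" --pt "1 0 0 0 0"

```text
time: 8.85
ee_pos: [0.4968, -0.2129, 0.1274]
ee_rot: [180.0, -0.0, -163.1]
force: [0.2, -1.2, -1.6]
gripper_width: 0.0159
finger_force: 45.0
```

Emit:
apply_moves --pt "1 0 0 0.002 0" --pt "1 0 0 0.002 0" --pt "1 0 0 0.0015 0" --pt "1 0 0 0 0"

```text
time: 9.35
ee_pos: [0.4968, -0.213, 0.122]
ee_rot: [180.0, -0.0, -163.1]
force: [-0.1, 0.3, -1.0]
gripper_width: 0.0158
finger_force: 45.0
```

Emit:
apply_moves --pt "1 0 0 0 6" --pt "1 0 0 0 6" --pt "1 0 0 0 6" --pt "1 0 0 0 6" --pt "1 0 0 0 6" --pt "1 0 0 0 6" --pt "1 0 0 0 6" --pt "1 0 0 0 6" --pt "1 0 0 0 6" --pt "1 0 0 0 6" --pt "1 0 0 0 6" --pt "1 0 0 0 6" --pt "1 0 0 0 6" --pt "1 0 0 0 6" --pt "1 0 0 0 3" --pt "1 0 0 0 0"

```text
time: 11.35
ee_pos: [0.4972, -0.2122, 0.1221]
ee_rot: [179.9, -0.1, 109.8]
force: [1.9, 6.1, -1.2]
gripper_width: 0.0155
finger_force: 45.0
```

```bash
python3 -c "
from h import *
s=bot.get_state();print(s['ee_pos'],s['ee_rot'],s['moment'],s['force'])"
```

```text
[ 0.49715852 -0.21219276  0.1221489 ] [ 1.79934627e+02 -8.39093934e-02  1.09834798e+02] [ 1.45616724 -0.51906314  0.02861266] [ 1.93028173  6.10682957 -1.22077311]
```

Emit:
apply_moves --pt "1 0 0 0 4" --pt "1 0 0 0 3" --pt "1 0 0 0 0" --pt "1 0 0 0 0"

```text
time: 11.85
ee_pos: [0.4972, -0.2123, 0.1222]
ee_rot: [179.9, -0.1, 102.9]
force: [1.7, 5.3, -1.1]
gripper_width: 0.0157
finger_force: 45.0
```

```bash
python3 -c "
from h import *
s=bot.get_state();print(s['ee_pos'],s['ee_rot'],s['moment'],s['force'])"
```

```text
[ 0.49720568 -0.21225145  0.12216764] [ 1.79939889e+02 -8.09084863e-02  1.02882329e+02] [ 1.40541836 -0.55869752  0.0258075 ] [ 1.701743    5.26905467 -1.08018003]
```

Emit:
apply_moves --pt "1 0 0 0 2" --pt "1 0 0 0 1" --pt "1 0 0 0 0" --pt "1 0 0 0 0"

```text
time: 12.35
ee_pos: [0.4972, -0.2123, 0.1222]
ee_rot: [179.9, -0.1, 99.9]
force: [2.2, 5.5, -1.3]
gripper_width: 0.0155
finger_force: 45.0
```

```bash
python3 -c "
from h import *
s=bot.get_state();print(s['ee_pos'],s['ee_rot'],s['moment'],s['force'])"
```

```text
[ 0.497217   -0.21225413  0.12217857] [ 1.79940369e+02 -8.54707549e-02  9.98803081e+01] [ 1.36208363 -0.61771117  0.03968856] [ 2.24488578  5.5496185  -1.25008928]
```

Emit:
apply_moves --pt "1 0 0 0 2" --pt "1 0 0 0 2" --pt "1 0 0 0 0" --pt "1 0 0 0 0"

```text
time: 12.85
ee_pos: [0.4973, -0.2122, 0.1222]
ee_rot: [179.9, -0.1, 95.9]
force: [2.6, 4.9, -2.0]
gripper_width: 0.0162
finger_force: 45.0
```

```bash
python3 -c "
from h import *
s=bot.get_state();print(s['ee_pos'],s['ee_rot'],s['moment'],s['force'])"
```

```text
[ 0.49727369 -0.21220422  0.12217895] [ 1.79940263e+02 -8.81031483e-02  9.58927684e+01] [ 1.39447972 -0.74170848  0.18774119] [ 2.62125544  4.93578816 -2.02768834]
```

The z moment jumped to 0.19 N m, so the switch is at its stop. I back off the play, lift, and move aside to check.

Emit:
apply_moves --pt "1 0 0 0 -4" --pt "1 0 0 0 -4" --pt "1 0 0 0 -4" --pt "1 0 0 0 0" --pt "1 0 0 -0.005 0" --pt "1 0 0 -0.01 0" --pt "1 0 0 -0.015 0" --pt "1 0 0 -0.02 0" --pt "1 0 0 -0.02 0" --pt "1 0 0 0 -10" --pt "1 0 0 0 -10" --pt "1 0 0 0 -10" --pt "1 0 0 0 -10" --pt "1 0 0 0 -10" --pt "1 0 0 0 -10" --pt "1 0 0 0 -10" --pt "1 0 0 0 -10" --pt "1 0 0 0 -10" --pt "1 0 0 0 -10" --pt "1 0 0 0 -6.7"

```text
time: 15.35
ee_pos: [0.497, -0.2131, 0.1934]
ee_rot: [-180.0, 0.0, -145.2]
force: [-0.1, -0.6, -1.7]
gripper_width: 0.0161
finger_force: 45.0
```

Emit:
apply_moves --pt "1 -0.0181 0.0325 0 0" --pt "1 -0.0181 0.0325 0 0" --pt "1 -0.0181 0.0325 0 0" --pt "1 0 0 0 0"

```text
time: 15.85
ee_pos: [0.4863, -0.1003, 0.1935]
ee_rot: [-180.0, 0.1, -145.3]
force: [-0.6, 0.3, -1.5]
gripper_width: 0.0154
finger_force: 45.0
```

Run:
```python
from h import *
f=grab('wrist');save(f,'pics/w4.png')
M=np.linalg.inv(f['M']);c=M[:3,:3]@np.array([.497,-.2128,.055])+M[:3,3]
u=int(c[0]/c[2]*f['fx']+f['cx']);v=int(c[1]/c[2]*f['fy']+f['cy']);print(u,v)
u0=max(u-60,0);v0=max(v-60,0);print(u0,v0)
I=f['image'][:,:,::-1]
cv2.imwrite('pics/m4.png',np.hstack([cv2.resize(I[v0:v0+120,u0:u0+120],(400,400),interpolation=cv2.INTER_CUBIC),cv2.resize(I[180:480,160:460],(400,400))]))
```

```text
206 160
146 100
```

View pics/m4.png

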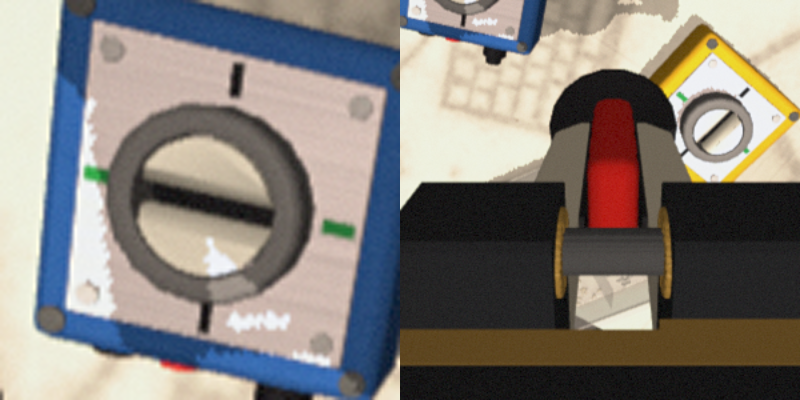

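The slot, (140,190) to (272,216), now lines up with the green marks, (96,174) to (338,229), to within about 2°, and the yellow switch looks untouched. The driver goes back to the stand.

Emit:
apply_moves --pt "1 -0.0179 0.0324 0 0" --pt "1 -0.0179 0.0324 0 0" --pt "1 -0.0179 0.0324 0 0" --pt "1 -0.0179 0.0324 0 0" --pt "1 -0.0179 0.0324 0 0" --pt "1 -0.0179 0.0324 0 0" --pt "1 -0.0179 0.0324 0 0" --pt "1 0 0 0 0" --pt "1 0 0 0 0"

```text
time: 17.02
ee_pos: [0.4612, 0.1552, 0.1924]
ee_rot: [-180.0, -0.0, -145.5]
force: [-0.0, -0.1, -1.6]
gripper_width: 0.0157
finger_force: 45.0
```

Emit:
apply_moves --pt "1 0 0.0024 0 0" --pt "1 0 0 0.015 0" --pt "1 0 0 0.015 0" --pt "1 0 0 0.015 0" --pt "1 0 0 0.015 0" --pt "1 0 0 0.015 0" --pt "1 0 0 0.015 0" --pt "1 0 0 0.01 0" --pt "1 0 0 0.005 0" --pt "1 0 0 0.003 0" --pt "1 0 0 0.002 0" --pt "1 0 0 0 0"

```text
time: 18.52
ee_pos: [0.4595, 0.1579, 0.0823]
ee_rot: [-180.0, 0.0, -145.4]
force: [0.6, 0.3, -1.7]
gripper_width: 0.0158
finger_force: 45.0
```

Emit:
apply_moves --pt "1 0 0 0.001 0" --pt "1 0 0 0.0005 0" --pt "1 0 0 0 0" --pt "1 0 0 0 0"

```text
time: 19.02
ee_pos: [0.4594, 0.1579, 0.0806]
ee_rot: [180.0, -0.0, -145.4]
force: [-0.1, 0.0, -1.3]
gripper_width: 0.0159
finger_force: 45.0
```

Emit:
apply_moves --pt "1 0 0 0.0005 0" --pt "1 0 0 0.0005 0" --pt "1 0 0 0 0"

```text
time: 19.4
ee_pos: [0.4595, 0.1579, 0.0806]
ee_rot: [-180.0, 0.0, -145.4]
force: [-6.8, -2.3, 10.2]
gripper_width: 0.0155
finger_force: 45.0
```

Contact: the guard is on the rim. I open the gripper and rise.

Emit:
apply_moves --pt "0.9 0 0 0 0" --pt "0.7 0 0 0 0" --pt "0.3 0 0 0 0" --pt "0 0 0 0 0" --pt "0 0 0 0 0" --pt "0 0 0 0 0" --pt "0 0 0 0 0" --pt "0 0 0 0 0" --pt "0 0 0 -0.02 0" --pt "0 0 0 -0.03 0" --pt "0 0 0 -0.03 0" --pt "0 0 0 -0.03 0" --pt "0 0 0 -0.03 0" --pt "0 0 0 -0.03 0" --pt "0 0 0 0 0"

```text
time: 21.28
ee_pos: [0.46, 0.1581, 0.2534]
ee_rot: [-179.9, 0.3, -145.4]
force: [-0.3, 0.3, -0.1]
gripper_width: 0.0928
finger_force: 0.0
```

Run:
```python
from h import *
S=grab('scene')['image'][:,:,::-1];I=grab('wrist')['image'][:,:,::-1]
cv2.imwrite('pics/m5.png',np.hstack([cv2.resize(S[200:380,150:390],(400,300)),cv2.resize(I,(400,300))]))
```

```text
(no output)
```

View pics/m5.png

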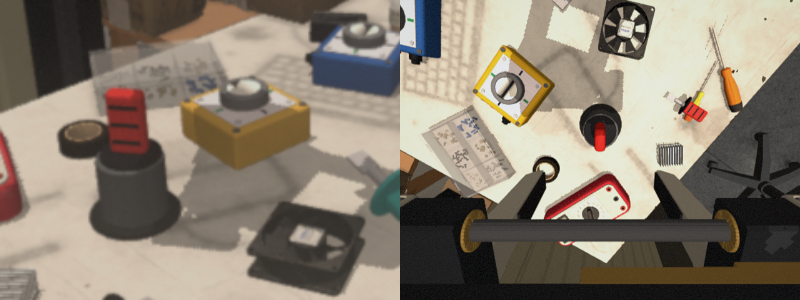

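The driver stands upright in its stand (handle at (125,120) in the left half), the gripper is clear, and the yellow switch looks unchanged.

```bash
python3 -c "
from station import workorder
print(workorder.hand_in())"
```

```text
the job is handed in; nothing more can be done
None
```

I turned the blue switch clockwise to its stop, with the slot in line with the green marks to within about 2° by eye. The screwdriver is back upright in its stand and released, the yellow switch was not touched, and the job was handed in at about 21 s.

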